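Centre a tippy check weight on the seafood scale

ROBOT

A 6-joint arm with a two-finger parallel gripper is mounted at the origin on the work surface. World frame = base frame: x ahead of the robot, y to its left, z up, the work surface at z = 0. Lengths are in m, angles in rad, forces in N, time in s.
With the tool pointing down it reaches from about 0.2 to 0.875 m from the base axis. Payload 3.4 kg.
Tool frame: the origin (TCP) lies between the finger pads; the fingertips stand 25 mm ahead of it and the grasp point (between the pads) lies 6 mm ahead of it (r.nose_length is the z of the fingertips in the tool frame, in m); z points along the fingers, x is the direction in which the jaws open and shut, and the axes are right-handed (so a half turn about z gives the same grasp; the last joint's range is limited). The gripper opens to 94 mm and grips with 3 to 60 N. Pads are 16 mm wide; open, the fingers measure 119 mm over their backs; the gripper's body (75 mm by 177 mm) begins 78 mm behind the grasp point.
Start: joints at [-1.428, 0.276, 1.505, -0, 1.361, -0.121], TCP at [0.15, -0.555, 0.23] pointing down, gripper open.
Joint ranges: [-2.89, 2.89], [-0.75, 2.08], [0.22, 2.7], [-1.18, 4.32], [0.11, 2.71], [-2.7, 2.7]. Speed limits (rad/s): [2.57, 2.57, 3.14, 3.14, 3.14, 3.14].

INTERFACE

Orientations are given as a unit quaternion [w, x, y, z].
In Python, from plant import r, gripper_to, inverse_kinematics, vision, models, telemetry gives the robot as it stands. Calls block until the motion is done:
- r.move_to(position, orientation): joint-space move of the TCP to a pose.
- r.move_l(position, rot=None, vel=0.15, guard=None): straight line of the TCP; rot=None keeps the orientation; vel is the mean speed in m/s. With guard (N) it stops when the force on the tool has changed by that much, and returns True; else False.
- r.movej(angles): joint-space move.
- gripper_to(opening, f_grip=None): finger opening in m; f_grip is the grip in N (None keeps the last); returns when the fingers have stopped.
- r.hold(seconds).
- inverse_kinematics(position, orientation): joint angles nearest the present ones, or None.
- vision.snapshot(name): name is "scene" or "top" or "wrist"; returns the picture (400x640x3 uint8, red, green, blue); there is no depth.
- vision.get_calibration(name): a dict with "fx", "fy", "cx", "cy" (pixels), "position" and "orientation" of the camera in the world. Camera axes: x right, y down, z forward; pixel columns grow to the right and rows downward; lengths in m; the calibration is good to about 2 mm. A picture is of the moment at which its call begins: read the wrist's pose just before it. get_calibration takes no time and is no camera call; for the wrist camera it gives the pose at the moment of the call.
A pose or a line that the arm cannot do raises r.PlanningError and nothing moves.
- r.sign_off(): hands the job in, once; it reports no verdict.
Trained networks look in the newest picture that a camera, given by its name, has taken for a name from the list of things; names that differ only in an ending like _2 or _b are one class to them, and where a whole thing is asked for, a point or a joint stands for the part that bears it (a point fixed in the world has none). Each returns a list of dicts, best first, with "score" (0 to 1); they miss things now and then, are a little off and sometimes report something else, mostly with a low value. They report only what shows in the picture. A call takes as long as a camera call.
- models.boxes_of(thing, camera): "at" ([x, y, z] in m, in world coordinates, good to about 4 mm: the middle of the surface that is visible of it).
- models.regions_of(thing, camera): "pixels" (400x640 bool, what is visible of it).
- models.mark_of(thing, camera): "at" ([x, y, z] in m, in world coordinates, good to about 4 mm: a listed point, or the origin of a listed thing).
Readings, each from a call of its own:
- telemetry.current_t(): time.
- telemetry.current_joints(): joint angles.
- telemetry.current_dq(): joint speeds.
- telemetry.current_joint_efforts(): joint torques, N m.
- telemetry.current_ee_pos(): TCP position.
- telemetry.current_tool_rot(): TCP orientation.
- telemetry.current_wrist_force(): force on the tool from outside, world axes, zero at the start.
- telemetry.current_torque(): the same for the moment, N m.
- telemetry.current_opening(): finger opening in m.
Only numpy, scipy, OpenCV 4.12 (cv2) and the standard library are available. Lean on these libraries where they do the work, as an engineer would, in place of code of your own. Each camera call takes 0.05 s, during which the arm holds its last target.

TASK

Before the stall opens, check the bench scale: with light, low taps of the fingertips nudge the top-heavy check weight that stands off-centre on the scale's small round pan until it stands upright, wholly inside the scribed ring at the middle of the pan. Do not grip or lift it, strike it hard, tip it over or knock it off the pan. Then, with the weight standing free, press the scale's key fully down and let it come up again, leaving everything else on the counter alone.

Things in the scene. Friction and masses are not known exactly. Their poses are not given: they have to be found in the camera images.
- weight: The check weight to centre: loose, brass, top-heavy, about 0.13 kg, 46 mm tall. Foot 20 mm in diameter up to 4 mm, collar 28 mm to 11 mm, waist 14 mm to 23 mm, domed head 23 mm to 46 mm. Pushed low it slides (about 1 N), pushed on the head it tips and falls past about 20 degrees. Keep contact under 15 N. Origin: centre of its underside, z up. Starts 22 to 33 mm off the pan's middle, any direction.
- weight_collar (a point): Centre of the weight's collar, its widest part (28 mm in diameter, 7 mm thick), 7.5 mm above its underside: where to tap. An upright fingertip lowered beside the weight nearly to the pan meets the collar before the head.
- pan_mid (a point): Centre of the pan's flat top face. The pan is a fixed round steel plate 100 mm in diameter, 6 mm thick, on a 44 mm neck; its top is 77 mm above the counter, 22 mm above the housing. A flush scribed ring 44 mm in diameter surrounds its centre; the weight's collar is inside it when the weight's axis is within 8 mm of the centre.
- scale: The bench scale, fixed to the counter: a grey housing 260 mm (x) by 200 mm (y), top 55 mm above the counter. Origin at the centre of its underside, on the counter; its front (key and small dark display) looks along its -x. In its frame the pan's centre is at (50, 0) mm and the key at (-90, 0) mm; the flush display is at (-90, -62) mm.
- key_top (a point): Centre of the top of the scale's key, a round grey push key 28 mm in diameter standing 10 mm proud of its black collar (44 mm in diameter); its top is 77 mm above the counter when up. It is pressed straight down.
- key (a joint): Travel of the key in m: 0 is up, 0.006 fully down (5 N against a spring; it springs back by itself). It counts as pressed beyond 0.0045.
- small_weight: Bystander: small brass weight, 22 mm in diameter, 40 mm tall, standing on the scale's housing beside the key, about 65 mm to its left (scale +y). Origin at its underside.
- squat_weight: Bystander: squat brass weight, 44 mm in diameter, 50 mm tall, on the counter behind the scale. Origin at its underside.
- bowl: Bystander: steel bowl, 120 mm in diameter, 45 mm tall, on the counter to the right of the scale (scale -y). Origin at its underside.
- mug: Bystander: aluminium mug, 70 mm in diameter, 75 mm tall, on the counter to the left of the scale. Origin at its underside.
- jar: Bystander: lidded amber glass jar, 56 mm in diameter, 85 mm tall, on the counter behind the scale. Origin at its underside.
- brush: Bystander: hand brush lying on the counter left of the scale. Origin at its underside.
- calculator: Bystander: flat black calculator, 120 by 75 by 14 mm, on the counter right of the scale's front. Origin at its underside.

How it is judged:
By the outcome, as a careful person would: the job done as asked, in the order asked, and still so for the second after the job is handed in, with the robot touching nothing.
It also fails if it takes over 45 s, if anything falls off the work surface, if the arm or the gripper's body presses on something with over 40 N, if the wrist force passes 120 N, or if a joint passes its speed limit or range.

## Working session

There is one attempt and no reset: what is moved stays moved. The work goes in short steps, each a Python script; the robot and the scene stay as the last script left them, time stands still between calls to the robot, and variables do not carry over. Pictures are saved under pics/ and viewed, and the job is handed in when it is done.

```bash
ls; mkdir -p pics
python3 - <<'E'
from plant import r, vision, models, telemetry
import cv2
for c in ("scene","top","wrist"):
    im=vision.snapshot(c); cv2.imwrite(f"pics/a_{c}.png",im[...,::-1])
    k=vision.get_calibration(c); print(c,k)
    for n in ("weight","weight_collar","pan_mid","key_top","scale","small_weight"):
        print(n,[(d['score'],d['at']) for d in models.mark_of(n,c)][:2])
print(telemetry.current_t(), telemetry.current_tool_rot(), r.nose_length)
E
```

```text
pics
scene {'fx': 456.24638228076316, 'fy': 456.24638228076316, 'cx': 322.18176990121987, 'cy': 194.18220947957033, 'position': array([ 1.33468166, -0.12176114,  0.92325074]), 'orientation': array([-0.2907898 ,  0.73023775,  0.57561047, -0.22553647])}
weight [(0.59, [0.5926, -0.0942, 0.0813])]
weight_collar [(0.59, [0.4633, -0.0068, -0.0028]), (0.55, [0.5967, -0.0936, 0.0849])]
pan_mid [(0.63, [0.618, -0.1173, 0.0731]), (0.38, [0.5708, -0.1367, -0.0005])]
key_top [(0.5, [0.4907, -0.1715, 0.0792])]
scale [(0.56, [0.5715, -0.1404, -0.0011])]
small_weight [(0.58, [0.4783, -0.1116, 0.0538])]
top {'fx': 492.76300121461014, 'fy': 492.76300121461014, 'cx': 322.8912100129578, 'cy': 202.32665791953812, 'position': array([0.36577395, 0.10021156, 1.02763043]), 'orientation': array([ 0.06870999, -0.64514282,  0.75614856, -0.08549288])}
weight [(0.75, [0.5983, -0.0977, 0.0749])]
weight_collar [(0.77, [0.5976, -0.0979, 0.0854])]
pan_mid [(0.75, [0.6189, -0.1193, 0.0805])]
key_top [(0.47, [0.4938, -0.1735, 0.0788])]
scale [(0.77, [0.5739, -0.1392, -0.0008])]
small_weight [(0.71, [0.5976, -0.0998, 0.0753]), (0.42, [0.4748, -0.1122, 0.0557])]
wrist {'fx': 344.9184549663823, 'fy': 344.9184549663823, 'cx': 325.9156706928201, 'cy': 199.65891608917883, 'position': array([ 0.22387104, -0.53459754,  0.38410278]), 'orientation': array([ 0.10666599,  0.78673031, -0.60246488, -0.08193809])}
weight []
weight_collar []
pan_mid []
key_top []
scale []
small_weight []
1.05 [ 1.89641069e-05  7.93967802e-01 -6.07959808e-01  2.52514623e-05] 0.025
```

View pics/a_scene.png

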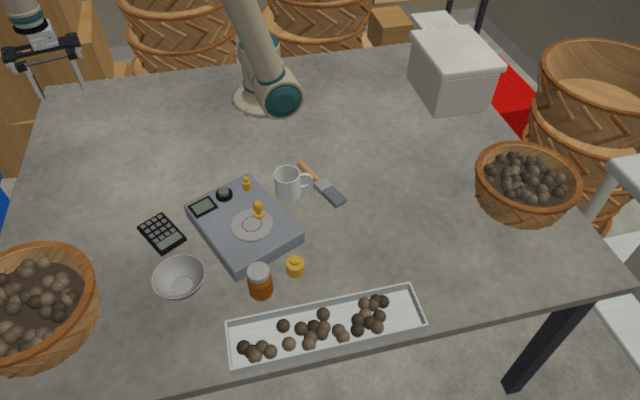

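View pics/a_top.png

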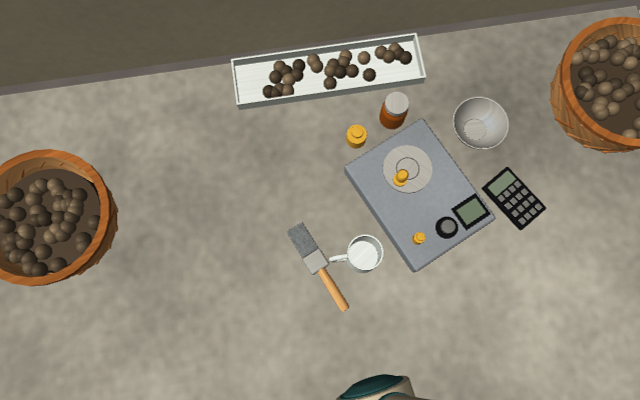

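The scene view shows the weight at about (258,210), on the pan's near-key left side. The top view has it at (401,178), the pan at (408,169), the key at (446,228) and the small weight at (420,238). Next I'll hover and take a close look with the wrist camera.

```bash
cat > h.py <<'E'
from plant import r, gripper_to, inverse_kinematics, vision, models, telemetry
import numpy as np, cv2
def q(yaw): return np.array([0,np.cos(yaw/2),np.sin(yaw/2),0])
def look(names,cam,save=None):
    im=vision.snapshot(cam); out={}
    for n in names:
        d=models.mark_of(n,cam); out[n]=[(round(e['score'],2),np.round(e['at'],4).tolist()) for e in d][:2]; print(cam,n,out[n])
    if save: cv2.imwrite(f"pics/{save}.png",im[...,::-1])
    return out
def proj(p,c):
    from scipy.spatial.transform import Rotation as R
    o=c['orientation']; v=R.from_quat([o[1],o[2],o[3],o[0]]).inv().apply(np.array(p)-c['position'])
    return c['fx']*v[0]/v[2]+c['cx'], c['fy']*v[1]/v[2]+c['cy']
E
python3 - <<'E'
from h import *
w=np.array([.597,-.097]);p=np.array([.6187,-.1183]);u=(p-w)/np.linalg.norm(p-w)
yaw=np.arctan2(u[0],-u[1])  # x s.t. -y=u
for y in (yaw,yaw+np.pi,yaw-np.pi): print(y, q(y), inverse_kinematics([*(w-u*.04),.2],q(y)))
from scipy.spatial.transform import Rotation as R
for y in (yaw,yaw+np.pi):
    qq=q(y); print(R.from_quat([qq[1],qq[2],qq[3],qq[0]]).as_matrix().round(2).tolist())
E
```

```text
0.7947002206725854 [0.         0.92208967 0.38697627 0.        ] [-2.42251561e-01  2.90778098e-01  1.56081672e+00 -4.44089210e-16
  1.28999783e+00 -1.03695178e+00]
3.9362928742623784 [ 0.         -0.38697627  0.92208967  0.        ] [-2.42251561e-01  2.90778098e-01  1.56081672e+00 -4.44089210e-16
  1.28999783e+00  2.10464087e+00]
-2.346892432917208 [ 0.          0.38697627 -0.92208967  0.        ] [-2.42251561e-01  2.90778098e-01  1.56081672e+00 -4.44089210e-16
  1.28999783e+00  2.10464087e+00]
[[0.7, 0.71, 0.0], [0.71, -0.7, 0.0], [0.0, 0.0, -1.0]]
[[-0.7, -0.71, 0.0], [-0.71, 0.7, 0.0], [-0.0, 0.0, -1.0]]
```

Run:
```python
from h import *
w=np.array([.597,-.097]);p=np.array([.6187,-.1183]);u=(p-w)/np.linalg.norm(p-w)
yaw=np.arctan2(u[0],-u[1])-np.pi
r.move_to([*(w-u*.05),.22],q(yaw)); gripper_to(.016)
print(telemetry.current_opening(),telemetry.current_ee_pos(),telemetry.current_t())
c=vision.get_calibration("wrist")
look(("weight","weight_collar","pan_mid","key_top"),"wrist","b_wrist")
print([proj([*x,z],c) for x,z in ((w,.077),(p,.077))], c['position'])
print(telemetry.current_t())
```

```text
0.01649126434494254 [ 0.56131299 -0.06195769  0.21997881] 4.5917
wrist weight [(0.74, [0.5964, -0.0954, 0.0737])]
wrist weight_collar [(0.71, [0.5957, -0.0982, 0.0847])]
wrist pan_mid [(0.96, [0.6147, -0.1201, 0.0752])]
wrist key_top [(0.93, [0.4904, -0.1738, 0.0754])]
[(np.float64(325.51270830935414), np.float64(136.68924159700575)), (np.float64(325.49768381551957), np.float64(99.40792987164868))] [ 0.61575349 -0.11593344  0.37358323]
4.8417
```

View pics/b_wrist.png

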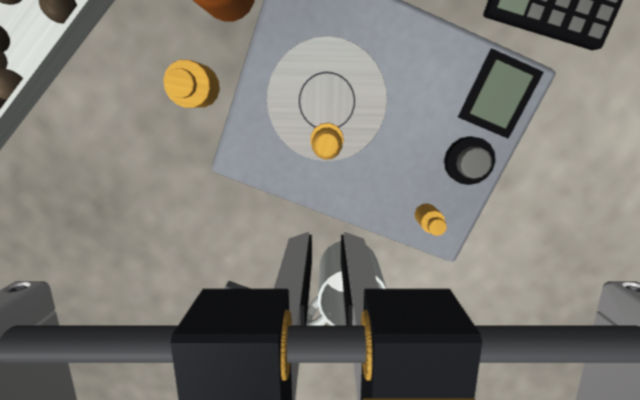

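The wrist view shows the pan centred at about (326,99) and the weight's foot near (327,138), directly in line with the push. The mug and small weight are clear of where the fingers will descend. I'll lower the fingers behind the weight with the jaws 16 mm apart, so they cradle it without gripping.

```bash
python3 - <<'E'
from h import *
w=np.array([.597,-.097]);p=np.array([.6187,-.1183]);u=(p-w)/np.linalg.norm(p-w)
Z=.106
P=lambda s,z=Z:[*(p+u*s),z]   # s = TCP along push line relative to centre
r.move_l(P(-.068,.2),vel=.15)
print(r.move_l(P(-.068),vel=.08,guard=4), telemetry.current_ee_pos(), telemetry.current_wrist_force())
c=vision.get_calibration("wrist"); look(("weight_collar","pan_mid"),"wrist","c0")
for s in (-.047,-.040):
    g=r.move_l(P(s),vel=.02,guard=4); print(s,g,telemetry.current_wrist_force().round(2))
look(("weight_collar","pan_mid"),"wrist","c1")
print(telemetry.current_t())
E
python3 -c "
import cv2,numpy as np
cv2.imwrite('pics/c.png',np.hstack([cv2.imread('pics/c%d.png'%i)[0:400,120:520] for i in (0,1)]))"
```

```text
False [ 0.57061971 -0.07078953  0.1065581 ] [ 0.25664529  0.05135736 -0.58961735]
wrist weight_collar [(0.7, [0.5938, -0.0999, 0.0833])]
wrist pan_mid [(0.77, [0.6201, -0.1208, 0.0765]), (0.32, [0.596, -0.0937, 0.073])]
-0.047 False [-0.05 -0.23 -0.45]
-0.04 False [ 0.33 -0.17  0.85]
wrist weight_collar [(0.62, [0.602, -0.1042, 0.0859])]
wrist pan_mid [(0.89, [0.6187, -0.1163, 0.0738])]
8.475
```

View pics/c.png

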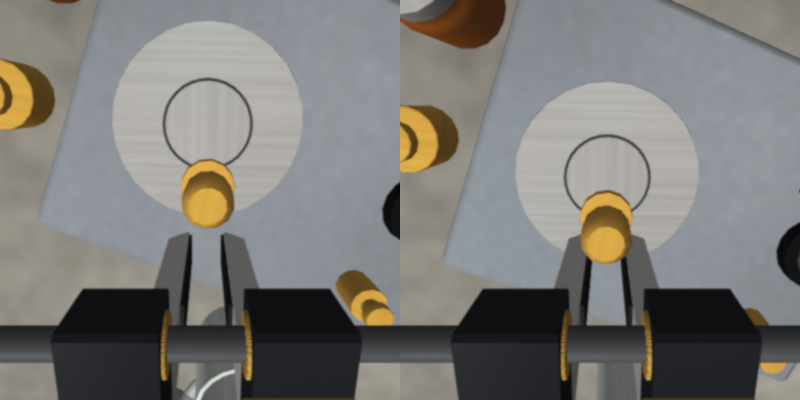

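It's cradled, upright and sliding straight, with forces under 1 N. I'll continue with short nudges.

```bash
python3 - <<'E'
from h import *
w=np.array([.597,-.097]);p=np.array([.6187,-.1183]);u=(p-w)/np.linalg.norm(p-w)
Z=.106
P=lambda s,z=Z:[*(p+u*s),z]
for s in (-.033,-.027,-.022):
    g=r.move_l(P(s),vel=.02,guard=4); print(s,g,telemetry.current_wrist_force().round(2))
r.move_l(P(-.035),vel=.05)
c=vision.get_calibration("wrist"); look(("weight_collar","pan_mid"),"wrist","d0")
print(telemetry.current_ee_pos(),proj([*p,.077],c))
look(("weight_collar","weight","pan_mid"),"top","d1")
print(telemetry.current_t())
E
python3 -c "
import cv2,numpy as np
a=cv2.imread('pics/d0.png')[0:400,120:520];b=cv2.resize(cv2.imread('pics/d1.png')[120:220,360:460],(400,400))
cv2.imwrite('pics/d.png',np.hstack([a,b]))"
```

```text
-0.033 False [ 0.18  0.34 -0.93]
-0.027 False [ 0.39 -0.03  0.25]
-0.022 False [ 0.43 -1.04  0.89]
wrist weight_collar [(0.71, [0.616, -0.1183, 0.0851]), (0.69, [0.467, -0.0038, 0.0025])]
wrist pan_mid [(0.38, [0.474, -0.1134, 0.0556])]
[ 0.59390087 -0.09382844  0.10613155] (np.float64(325.4165883014473), np.float64(182.97582982888207))
top weight_collar [(0.57, [0.7581, -0.1187, -0.001])]
top weight []
top pan_mid [(0.79, [0.6193, -0.1195, 0.0789]), (0.63, [0.4593, -0.0066, 0.0028])]
10.5833
```

View pics/d.png

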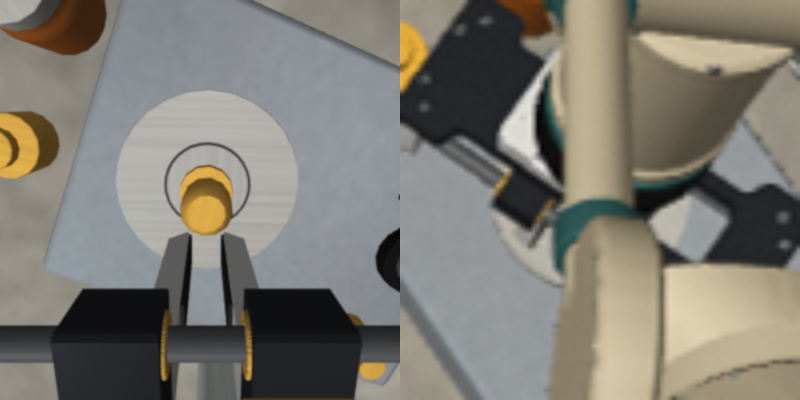

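Run:
```python
from h import *
w=np.array([.597,-.097]);p=np.array([.6187,-.1183]);u=(p-w)/np.linalg.norm(p-w);n=np.array([-u[1],u[0]])
c=vision.get_calibration("wrist")
for nm,x,z in (("pan",50,.077),("ring",22,.077)):
  print(nm,[np.round(proj([*(p+d*x*1e-3),z],c),1).tolist() for d in (u,-u,n,-n)])
for s in (-.006,-.004,-.002,0): print("collar top far edge",s,[np.round(proj([*(p+u*s+d*.014),.088],c),1).tolist() for d in (u,n,-n)])
im=cv2.imread("pics/d0.png"); cv2.imwrite("pics/d2.png",cv2.resize(im[80:280,225:425],(600,600),interpolation=cv2.INTER_CUBIC))
```

```text
pan [[325.2, 87.3], [325.3, 268.1], [233.1, 184.1], [417.4, 184.1]]
ring [[325.2, 143.3], [325.3, 222.5], [284.7, 184.1], [365.8, 184.1]]
collar top far edge -0.006 [[325.2, 173.5], [298.1, 200.2], [352.3, 200.2]]
collar top far edge -0.004 [[325.2, 169.6], [298.0, 196.5], [352.4, 196.5]]
collar top far edge -0.002 [[325.2, 165.7], [297.9, 192.7], [352.5, 192.7]]
collar top far edge 0 [[325.2, 161.7], [297.9, 188.9], [352.6, 188.9]]
```

View pics/d2.png

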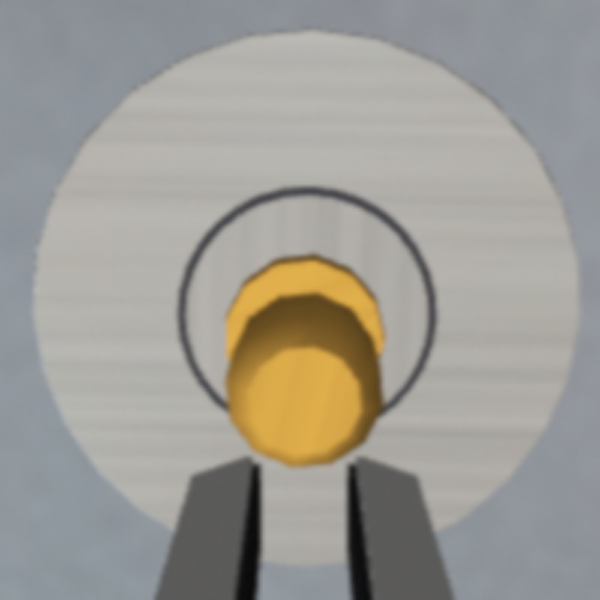

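The collar's far edge is at row 165, which puts the weight's axis about 2 mm from the pan's centre, well inside the ring and upright. Next I'll back off, look again from above and press the key.

```bash
python3 - <<'E'
from h import *
w=np.array([.597,-.097]);p=np.array([.6187,-.1183]);u=(p-w)/np.linalg.norm(p-w)
P=lambda s,z=.106:[*(p+u*s),z]
r.move_l(P(-.065),vel=.08); r.move_l(P(-.065,.2),vel=.12)
k=np.array([.4905,-.1735])
r.move_l([*k,.2],vel=.15); gripper_to(0.0)
look(("key_top","weight_collar"),"wrist","e0")
look(("key_top",),"scene")
look(("weight_collar","pan_mid"),"top","e1")
print(telemetry.current_ee_pos(),telemetry.current_t(),telemetry.current_opening())
c=vision.get_calibration("wrist");print(proj([*k,.077],c))
E
python3 -c "
import cv2,numpy as np
a=cv2.imread('pics/e0.png')[0:400,120:520];b=cv2.resize(cv2.imread('pics/e1.png')[120:220,360:460],(400,400))
cv2.imwrite('pics/e.png',np.hstack([a,b]))"
```

```text
wrist key_top [(0.9, [0.4894, -0.1755, 0.0771])]
wrist weight_collar []
scene key_top [(0.66, [0.4927, -0.1754, 0.0775])]
top weight_collar [(0.73, [0.6181, -0.1184, 0.086])]
top pan_mid [(0.69, [0.6201, -0.1192, 0.0788])]
[ 0.49049929 -0.17353834  0.20001017] 13.9 0.0006251412838674726
(np.float64(325.46777804225997), np.float64(199.72776190366343))
```

View pics/e.png

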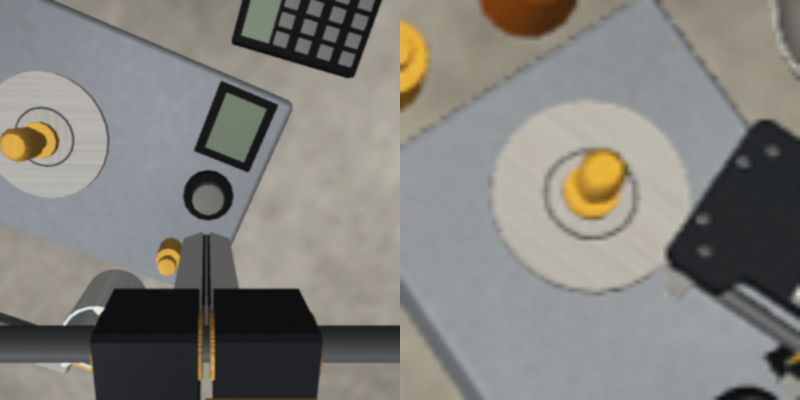

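The weight stands upright in the ring in both views. The key's image centre, about (327,198), shifts my target by roughly 2 mm in −y, which agrees with the networks. Pressing now.

Run:
```python
from h import *
k=np.array([.4905,-.175])
r.move_l([*k,.108],vel=.12)
g=r.move_l([*k,.0945],vel=.02,guard=11)
print(g,telemetry.current_ee_pos(),telemetry.current_wrist_force())
r.hold(.3); print(telemetry.current_ee_pos(),telemetry.current_wrist_force())
look((),"scene","f0")
```

```text
True [ 0.49091205 -0.17516979  0.09628036] [-0.43105968  0.16246312  3.95075822]
[ 0.49091586 -0.17520646  0.09625204] [-1.18204649  0.22919734  4.95886942]
```

```bash
python3 - <<'E'
from h import *
k=np.array([.4905,-.175])
g=r.move_l([*k,.0945],vel=.01,guard=10)
print(g,telemetry.current_ee_pos(),telemetry.current_wrist_force())
r.hold(.2); print(telemetry.current_ee_pos(),telemetry.current_wrist_force())
r.move_l([*k,.11],vel=.04); r.move_l([*k,.22],vel=.15)
r.move_to([.36,-.32,.3],telemetry.current_tool_rot())
r.hold(.3)
look(("weight_collar","pan_mid","key_top"),"top","g1")
look(("weight_collar","pan_mid","key_top"),"scene","g0")
print(telemetry.current_t(),telemetry.current_wrist_force())
E
python3 -c "
import cv2,numpy as np
a=cv2.resize(cv2.imread('pics/g0.png')[150:270,170:290],(400,400));b=cv2.resize(cv2.imread('pics/g1.png')[120:260,340:480],(400,400))
cv2.imwrite('pics/g.png',np.hstack([a,b]))"
```

```text
True [ 0.49091786 -0.17520554  0.09627267] [-0.84297623  0.69286337  5.10572924]
[ 0.49088178 -0.17517675  0.09624322] [-0.60452899  1.01032095  5.10983753]
top weight_collar []
top pan_mid [(0.78, [0.6203, -0.1201, 0.079])]
top key_top [(0.53, [0.4918, -0.1759, 0.08])]
scene weight_collar [(0.63, [0.6127, -0.115, 0.0806])]
scene pan_mid [(0.75, [0.6183, -0.1167, 0.0733])]
scene key_top [(0.41, [0.4915, -0.1756, 0.0799])]
19.1417 [ 0.53814002 -0.23822881 -0.3580424 ]
```

View pics/g.png

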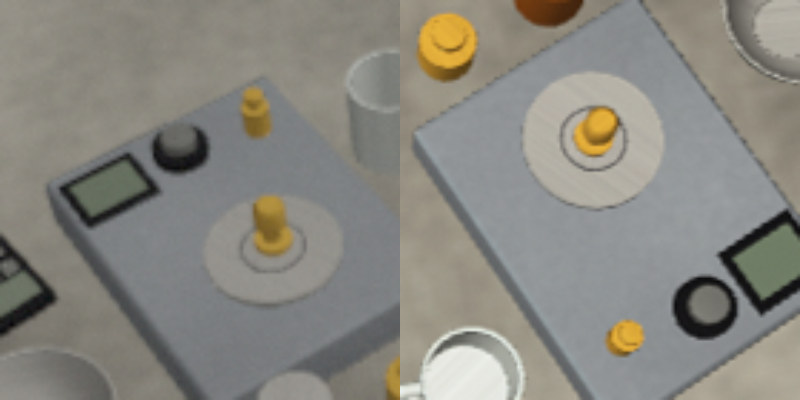

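```bash
python3 -c "
from h import *
r.sign_off()"
```

```text
the job is handed in; nothing more can be done
```

The check weight now stands upright inside the scribed ring. The key was then pressed down and let up again, and I handed the job in at about 19 s of the 45 s allowed.

- **Weight:** I nudged it low on the collar in short, slow pushes with the fingertips 16 mm apart. The readings between nudges stayed under about 1.5 N, and the 4 N stop never tripped. It ended about 2 mm from the pan's centre by the wrist picture; the ring allows 8 mm. The last pictures show it upright and in the ring.
- **Key:** I pressed it twice against the bottom before letting it up. Each press stopped on its 10–11 N limit with the fingertips about 5.7 mm below the raised key top, against 6 mm full travel. The force held steady at 5 N there, the spring's full-down load. I had no direct reading of the key's travel. In the last pictures it is back up, and the arm is well clear.
- **Checks that failed or disagreed:** In the final top view the network didn't find the collar. In the final scene view it put the collar about 6 mm from the pan's centre, though it had the weight about 2 mm off from above just before the press. The pictures agree with the smaller figure.
- **Other things on the counter:** I aimed to touch nothing else. What shows in the final close-ups looks undisturbed, but I didn't measure each item.

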